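Put the punches and the ring away after the jewellery class

ROBOT

A 6-joint arm with a two-finger parallel gripper is mounted at the origin on the work surface. World frame = base frame: x ahead of the robot, y to its left, z up, the work surface at z = 0. Lengths are in m, angles in degrees, forces in N, time in s.
With the tool pointing down it reaches from about 0.4 to 0.825 m from the base axis. Payload 7 kg.
Tool frame: the origin (TCP) lies midway between the tips of the shut fingers; the grasp point (between the pads) lies 19 mm behind it; z points along the fingers, y is the line along which they close (so a half turn about z gives the same grasp; the last joint's range is limited). The gripper opens to 88 mm and grips with 3 to 60 N. Pads are 19 mm wide; open, the fingers measure 130 mm over their backs; the gripper's body (78 mm by 193 mm) begins 47 mm behind the grasp point.
Start: joints at [80.564, 20.546, 0.682, 0, -70.136, -16.507], TCP at [0.295, 0.607, 0.227] pointing down, gripper open.
Joint ranges: [-176.03, 176.03], [-82.01, 121.73], [-58.28, 71.71], [-173.87, 95.51], [-174.79, -0.11], [-173.66, 173.66]. Speed limits (degrees/s): [136.94, 136.94, 172.46, 180, 180, 180].

INTERFACE

Orientations are given as [roll, pitch, yaw] about the fixed x, y, z axes, in that order (R = Rz(yaw) Ry(pitch) Rx(roll)).
In Python, from plant import r gives the robot as it stands.
- The arm moves only by the tool carry_out, never from a script. Its argument "deltas" is a list of rows, each a list of 3 entries, a list of its own where there are three numbers: the opening, from 0 (shut) to 1 (fully open), then the shift along the tool's x, y, z in mm, then the turn, a rotation vector about the tool's x, y, z in rad. In form: [[gripper, [tx, ty, tz], [rx, ry, rz]], ...]. A call has 1 to 12 rows; each row is the pose to reach, as a shift and turn from the pose commanded when the call began, along the tool's axes at that moment; what a row does not reach only later rows make up. A row lasts 1/10 s, in which the tool goes at most 50 mm and 8.59 degrees, less where a joint would pass 70% of its speed; a pose out of reach is approached as far as the arm can. A call with a gripper value outside its range is refused whole. The fingers move at their own pace and stop on an object; "squeeze" is the grip in N (left out, the last holds). Time passes only in rows, so rows that repeat a pose let the fingers close. It gives the time, the measured TCP pose, the force, the opening and the grip force at its end, in the units of the state.
- r.get_state(): the state, without advancing time (a new reading comes with each control period).
- r.capture(name): name is "scene" or "top"; returns (picture, depth): 384x512x3 uint8, red, green, blue; 384x512 float32, m along the optical axis (not along the pixel's ray), 0 where there is no reading.
- r.get_calibration(name): a dict with "fov_y" (degrees; the focal length in pixels is half the picture's height over the tangent of half this angle, whatever the lens; pixels are square), "cx", "cy" (the principal point, pixels), "view" (4x4, takes a point from world to camera coordinates). Camera axes: x right, y down, z forward; pixel columns grow to the right and rows downward; lengths in m; the calibration is good to about 2 mm. A picture is of the moment at which its call begins. get_calibration takes no time and is no camera call.
- r.close_job(): hands the job in; it is judged then, once.
The state is a dict: "time_s": time; "joints": joint angles; "qd": joint speeds; "joint_torque": joint torques, N m; "tcp_pos": TCP position; "eef_rot": TCP orientation; "contact_force": force on the tool from outside, world axes, zero at the start; "moment": the same for the moment, N m; "gripper_width": finger opening in m; "gripper_force": force on a finger pad.
Only numpy, scipy, OpenCV 4.12 (cv2) and the standard library are available. Lean on these libraries where they do the work, as an engineer would, in place of code of your own. Each camera call takes 0.05 s, during which the arm holds its last target. There are 200 camera calls.

TASK

Clear the jeweller's bench after class: stand both ball-headed doming punches upright in the long tray (one of them has been stuck in the stand among the square letter stamps: lift it out without disturbing the stamps), stand both plain disc-cutter punches upright in the square tray, and lay the brass ring flat in the round dish. Do not let any punch fall over, their faces are polished.

Things in the scene. Friction and masses are not known exactly. Their poses are not given: they have to be found in the camera images.
- dome_a: Steel doming punch: round shank 18 mm diameter up to 36 mm, narrow neck, ball head 18 mm diameter; 60 mm high, 0.11 kg. Origin: centre of its flat foot, z up. Starts in a middle socket of the stamp stand, foot at z = 16 mm, top at 76. A stamp on each side in the row (15 mm free between); free across the row. At the start its y axis lies along the row. Lifts straight out.
- dome_b: Steel doming punch: round shank 18 mm diameter up to 36 mm, narrow neck, ball head 18 mm diameter; 60 mm high, 0.11 kg. Origin: centre of its flat foot, z up. At the start it stands alone on the bench.
- disc_a: Larger disc-cutter punch: plain stout steel cylinder with flat ends, 28 mm in diameter, 45 mm high, about 0.22 kg, standing on the bench. Origin at the centre of its foot, z up.
- disc_b: Smaller disc-cutter punch: plain steel cylinder with flat ends, 22 mm in diameter, 45 mm high, about 0.13 kg, standing on the bench. Origin at the centre of its foot, z up.
- ring: Brass ring band lying flat on the bench: 26 mm outer and 21 mm inner diameter, 10 mm high, about 0.02 kg. Origin at the centre of its underside, z along its axis.
- long_tray: Long shallow wooden tray fixed to the bench: 85 mm along its x, 150 mm along its y, 18 mm high, walls 5 mm thick, inner floor 5 mm above the bench (75 x 140 mm inside). Empty at the start. Origin at the centre of its underside.
- square_tray: Square shallow wooden tray fixed to the bench: 110 x 110 mm, 18 mm high, walls 5 mm thick, inner floor 5 mm above the bench (100 x 100 mm inside). Empty at the start. Origin at the centre of its underside.
- dish: Round shallow dark wooden dish fixed to the bench: 126 mm outer diameter at the rim, 18 mm high, wall 4 mm thick, inner floor 5 mm above the bench, flat and 102 mm across. Empty at the start. Origin at the centre of its underside.
- stamp_a: Square steel letter stamp, stays in place: 15 mm shank, 8 mm tip, 62 mm high, foot (origin) at z = 16 mm, top at 78. Loose in a 20 mm square, 20 mm deep socket of a fixed hardwood stand (block 56 x 170 mm, 36 high). Its 5 sockets, all filled, lie 32 mm apart in a row along the block's long midline; dome_a, stamp_a, stamp_b fill the middle three in any order.
- stamp_b: Second such letter stamp, same size, in another of the three middle sockets of the same stand; stays in place. Origin: centre of its foot at z = 16 mm, z up. The two end sockets hold stamps of the same size, fixed in the block.

How it is judged (in metres and radians):
At the end, for the whole second after the job is handed in: Doming punches in the long tray, disc-cutter punches in the square tray: feet on the floor (5 mm), inside the walls, upright within 0.15 rad. Ring flat on the dish floor (0.15 rad), within 48 mm of its centre. Stamps within 10 mm of their places, tilted under 0.25 rad. All at rest (x of dome_a in the frame of long_tray between -0.036 and 0.036 m and y of dome_a in the frame of long_tray between -0.068 and 0.068 m and z of dome_a in the frame of long_tray between 0.002 and 0.01 m and angle between each of dome_a, dome_b, disc_a, disc_b's own z axis and vertical below 0.15 rad and linear speed of each of dome_a, dome_b, disc_a, disc_b, ring below 0.02 m/s and angular speed of each of dome_a, dome_b, disc_a, disc_b, ring below 0.3 rad/s and x of dome_b in the frame of long_tray between -0.036 and 0.036 m and y of dome_b in the frame of long_tray between -0.068 and 0.068 m and z of dome_b in the frame of long_tray between 0.002 and 0.01 m and x of disc_a in the frame of square_tray between -0.048 and 0.048 m and y of disc_a in the frame of square_tray between -0.048 and 0.048 m and z of disc_a in the frame of square_tray between 0.002 and 0.01 m and x of disc_b in the frame of square_tray between -0.048 and 0.048 m and y of disc_b in the frame of square_tray between -0.048 and 0.048 m and z of disc_b in the frame of square_tray between 0.002 and 0.01 m and horizontal distance between ring and dish below 0.048 m and z of ring in the frame of dish between 0 and 0.018 m and (angle between ring's own z axis and vertical below 0.15 rad or angle between ring's own z axis and vertical above 2.99 rad) and distance of each of stamp_a, stamp_b from where it was at the start of the episode below 0.01 m and angle between each of stamp_a, stamp_b's own z axis and vertical below 0.25 rad); the robot touches nothing.
It fails at once if a letter stamp in the stand is knocked out of its place or over (distance of any of stamp_a, stamp_b from where it was at the start of the episode above 0.012 m or angle between any of stamp_a, stamp_b's own z axis and vertical above 0.3 rad).
It fails at once if a doming punch or disc-cutter punch falls over (angle between any of dome_a, dome_b, disc_a, disc_b's own z axis and vertical above 1 rad).
It also fails if it takes over 128 s, if anything falls off the work surface, if the arm or the gripper's body presses on something with over 40 N, if the wrist force passes 120 N, or if a joint passes its speed limit or range.

## Working session

There is one attempt and no reset: what is moved stays moved. The work goes in short steps, Python scripts to look and compute and a tool call to move; the robot and the scene stay as the last step left them, time stands still between calls to the robot, and variables do not carry over. Pictures are saved under pics/ and viewed, at most 14 in all, crops included, and the job is handed in when it is done.

Besides the shell and the picture viewer there is one more tool, called after "Call:" as name([rows], argument=value, ...), one row to a line, values as JSON. carry_out: Moves the arm, as the interface text tells. Its arguments: {"type":"object","properties":{"deltas":{"type":"array"},"squeeze":{"type":"number"}},"required":["deltas"]}

```bash
ls; mkdir -p pics
python3 - <<'E'
from plant import r
import cv2,numpy as np
print(r.get_state())
for n in("scene","top"):
    p,d=r.capture(n);np.savez(f"{n}0.npz",p=p,d=d)
    c=r.get_calibration(n);print(n,c)
    cv2.imwrite(f"pics/{n}0.png",cv2.resize(p[:,:,::-1],(800,600)))
E
```

```text
pics
{'time_s': 0.0, 'joints': array([ 8.05607992e+01,  2.05921687e+01,  6.32000055e-01, -2.05754257e-02,
       -7.01355570e+01, -1.65044841e+01]), 'qd': array([-0.01073076, -0.02359416,  0.01663211, -0.07002697,  0.04194113,
       -0.14946432]), 'joint_torque': array([-1.41306173e-03, -5.82718527e+01,  2.93050110e+01,  6.99699014e+00,
        6.95468858e-03, -1.54247537e-04]), 'tcp_pos': array([0.29513444, 0.60649702, 0.22559951]), 'eef_rot': array([ 1.79902723e+02, -8.65241584e-03, -2.59506852e+01]), 'contact_force': array([ 0.7459148 , -0.21067683,  0.18416334]), 'moment': array([-0.00252537, -0.02501844, -0.00424613]), 'gripper_force': 0.0, 'gripper_width': 0.08791085980626465}
scene {'fov_y': 47.08642328560009, 'cx': 251.7346725837631, 'cy': 182.1995434621293, 'view': array([[ 0.46888934,  0.88315957,  0.01311296, -0.25707364],
       [ 0.5044645 , -0.25558607, -0.82473713, -0.19641716],
       [-0.725023  ,  0.39332547, -0.56536424,  1.37206224],
       [ 0.        ,  0.        ,  0.        ,  1.        ]])}
top {'fov_y': 43.896106601084746, 'cx': 252.41694609706835, 'cy': 200.48490142639162, 'view': array([[ 0.0159205 , -0.99986425, -0.00424573, -0.01375814],
       [-0.9976951 , -0.01560554, -0.06603759,  0.52860927],
       [ 0.06596236,  0.0052873 , -0.9978081 ,  1.1891163 ],
       [ 0.        ,  0.        ,  0.        ,  1.        ]])}
```

View pics/top0.png

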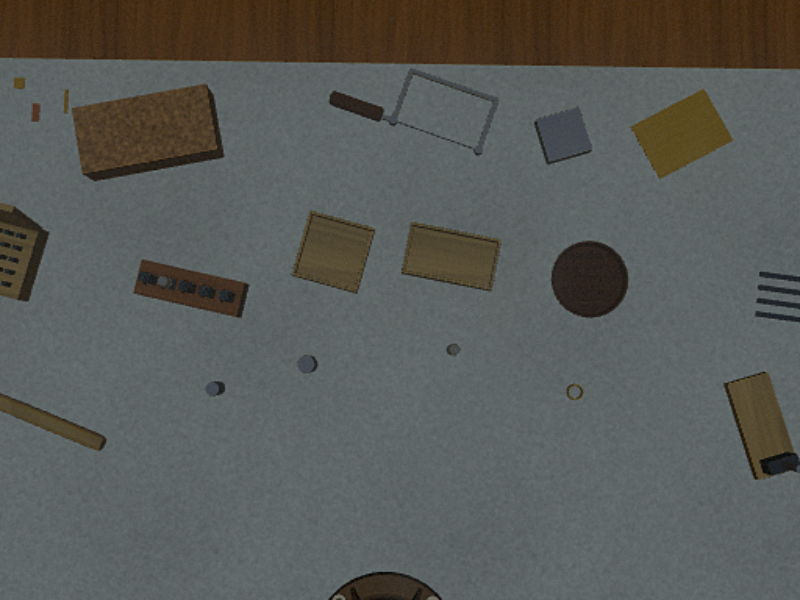

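View pics/scene0.png

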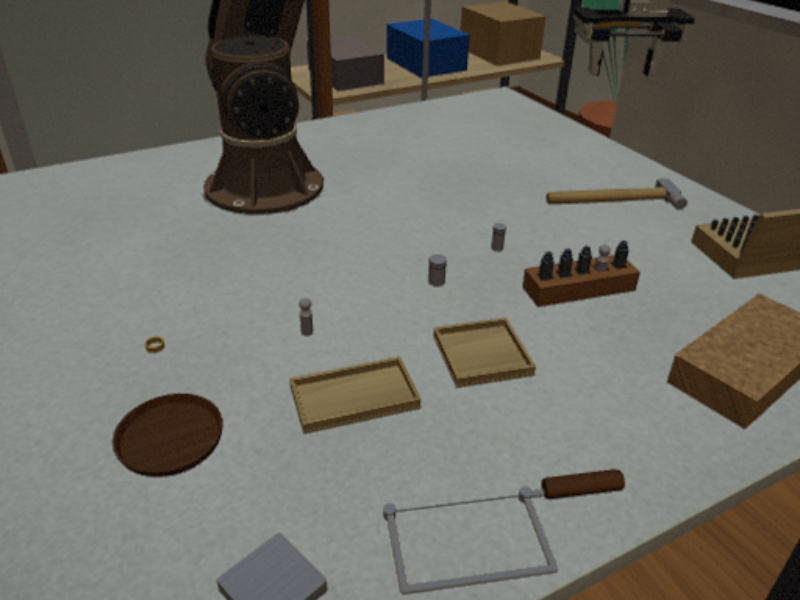

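The top view (800x600 px) shows the stand at (190,288), with dome_a second from the left at (164,282). disc_b is at (214,388), disc_a at (307,363), dome_b at (453,349) and the ring at (574,392). The square tray is at (334,252), the long tray at (451,256) and the dish at (590,279). The scene view agrees.

```bash
cat > h.py <<'E'
import numpy as np,cv2
from plant import r
def cloud(n,d):
    c=r.get_calibration(n);f=192/np.tan(np.radians(c["fov_y"]/2))
    v,u=np.mgrid[:384,:512];P=np.stack([(u-c["cx"])/f*d,(v-c["cy"])/f*d,d],-1)
    V=c["view"];W=(P-V[:3,3])@V[:3,:3];W[d==0]=np.nan
    return W
def ray(n,u,v,z):
    c=r.get_calibration(n);f=192/np.tan(np.radians(c["fov_y"]/2));V=c["view"]
    o=-V[:3,:3].T@V[:3,3];k=V[:3,:3].T@np.array([(u-c["cx"])/f,(v-c["cy"])/f,1])
    return o+k*(z-o[2])/k[2]
def proj(n,p):
    c=r.get_calibration(n);f=192/np.tan(np.radians(c["fov_y"]/2));V=c["view"]
    q=V[:3,:3]@np.array(p)+V[:3,3];return f*q[0]/q[2]+c["cx"],f*q[1]/q[2]+c["cy"]
E
python3 - <<'E'
from h import *
np.set_printoptions(precision=4,suppress=True)
for n in("top","scene"):
    z=np.load(n+"0.npz");W=cloud(n,z["d"])
    b=W[(abs(W[...,2])<.02)];print(n,"bench z med",np.median(b[:,2]),b[:,2].std())
    m=((W[...,2]>.007)&(W[...,0]>.3)&(W[...,0]<.8)&(abs(W[...,1])<.6)).astype(np.uint8)
    k,L,S,C=cv2.connectedComponentsWithStats(m)
    for i in range(1,k):
        if S[i,4]<8: continue
        q=W[L==i];print(S[i],q.min(0),q.max(0),((q.min(0)+q.max(0))/2)[:2],cv2.minAreaRect((q[:,:2]*1000).astype(np.float32)))
E
```

```text
top bench z med 0.0018506397622635173 0.0033965148924167705
[  49   88   94   28 1743] [0.7423 0.2828 0.007 ] [0.8    0.5084 0.0592] [0.7711 0.3956] ((789.3026733398438, 394.9455261230469), (57.867149353027344, 221.72987365722656), 10.106833457946777)
[304  97   5   2   9] [ 0.7965 -0.1446  0.0075] [ 0.7991 -0.1343  0.015 ] [ 0.7978 -0.1394] ((797.7914428710938, -139.42886352539062), (10.233619689941406, 2.5706136226654053), 89.50074005126953)
[348  96  25   9 124] [ 0.7822 -0.3098  0.0073] [ 0.8    -0.2471  0.0297] [ 0.7911 -0.2784] ((791.1782836914062, -278.50146484375), (17.545974731445312, 62.662010192871094), 0.5523488521575928)
[  0 130  31  63 791] [0.5405 0.564  0.0071] [0.6774 0.5999 0.1311] [0.6089 0.582 ] ((610.8939208984375, 596.1549072265625), (35.57304000854492, 136.98464965820312), 75.15657806396484)
[187 135  53  53 957] [0.5626 0.031  0.007 ] [0.6943 0.1622 0.028 ] [0.6285 0.0966] ((629.2017822265625, 97.23472595214844), (111.01998138427734, 110.79570770263672), 75.29447174072266)
[257 142  64  44 970] [ 0.57   -0.1758  0.007 ] [ 0.6809 -0.0159  0.0264] [ 0.6254 -0.0
[... 4412 characters left out ...]
.4105 -0.302 ] ((410.2521667480469, -301.9058532714844), (24.183595657348633, 24.51649284362793), 3.862164258956909)
[185 228  84  47 930] [ 0.5708 -0.1797  0.007 ] [ 0.6817 -0.0185  0.0199] [ 0.6263 -0.0991] ((626.3209228515625, -98.83849334716797), (150.30599975585938, 88.22850799560547), 78.76885223388672)
[ 72 252  70  54 855] [ 0.5282 -0.3849  0.007 ] [ 0.6541 -0.2609  0.0198] [ 0.5912 -0.3229] ((591.5777587890625, -323.6399230957031), (123.14479064941406, 125.16007232666016), 72.16519165039062)
[150 341  35  22 192] [ 0.7836 -0.3065  0.0155] [ 0.7999 -0.2516  0.022 ] [ 0.7917 -0.279 ] ((791.78564453125, -279.0779113769531), (16.247028350830078, 54.981815338134766), 0.26184961199760437)
```

```bash
cat >> h.py <<'E'
from scipy.spatial.transform import Rotation as Ro
def go(x,y,z,yaw=-102):
    s=r.get_state();R=Ro.from_euler("xyz",s["eef_rot"],degrees=True);T=Ro.from_euler("xyz",[180,0,yaw],degrees=True)
    t=R.inv().apply(np.array([x,y,z])-s["tcp_pos"]*1000)
    print("t",s["time_s"],"tcp",s["tcp_pos"].round(4),s["eef_rot"].round(2),"w",round(s["gripper_width"],4),"| shift",t.round(1),"rot",(R.inv()*T).as_rotvec().round(4))
E
python3 - <<'E'
from h import *
from scipy.spatial.transform import Rotation
np.set_printoptions(precision=4,suppress=True)
# ball/cylinder tops: bright steel in a crop, centroid by connected component
crops={}
for n,ok in(("top",[[(570.9,354.5,67)],]),("scene",[[(570.9,354.5,67)]])):
    z=np.load(n+"0.npz");u,v=proj(n,[.5709,.3545,.067]);print(n,u,v)
    u,v=int(u),int(v);c=z["p"][v-20:v+20,u-27:u+27,::-1]
    crops[n]=cv2.resize(c,(540,400),interpolation=cv2.INTER_NEAREST)
    print(u-27,v-20)
cv2.imwrite("pics/crop1.png",np.vstack([cv2.resize(crops["top"],(400,296)),cv2.resize(crops["scene"],(400,296))]))
go(571,354.5,140)
E
```

```text
top 105.02240196735977 179.59754188483288
78 159
scene 386.70382005933527 159.6276011961516
359 139
t 0.1 tcp [0.2951 0.6066 0.2257] [179.91  -0.01 -25.95] w 0.088 | shift [358.4 105.8  85.9] rot [ 0.0012 -0.0011  1.3273]
```

View pics/crop1.png

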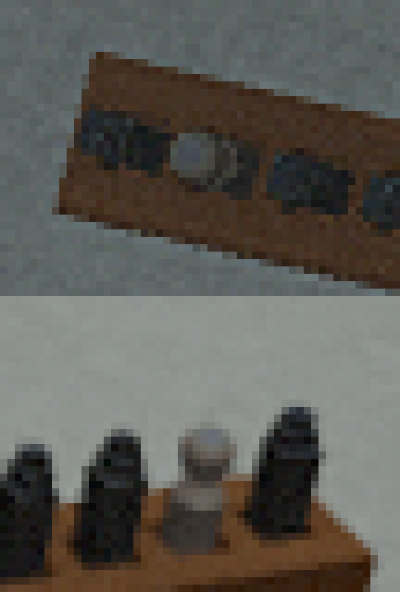

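The crop puts the ball centre at (104.6,180.2) in the top view and (387.1,159.8) in the scene view. Both are within 0.6 px of the prediction for (571, 354.5) mm, so I'll go there.

Call:
carry_out([
  [1,[40,12,10],[0,0,0.14]],
  [1,[80,24,20],[0,0,0.28]],
  [1,[120,36,30],[0,0,0.42]],
  [1,[160,48,40],[0,0,0.56]],
  [1,[200,60,50],[0,0,0.7]],
  [1,[240,72,60],[0,0,0.84]],
  [1,[280,84,70],[0,0,0.98]],
  [1,[310,93,77],[0,0,1.12]],
  [1,[340,101,82],[0,0,1.26]],
  [1,[358,106,86],[0.001,-0.001,1.327]],
  [1,[358,106,86],[0.001,-0.001,1.327]],
  [1,[358,106,86],[0.001,-0.001,1.327]],
], squeeze=20)

```text
time_s: 1.3
tcp_pos: [0.5708, 0.3545, 0.14]
eef_rot: [180.0, 0.0, -102.0]
contact_force: [0.4, 0.3, 0.1]
gripper_width: 0.0875
gripper_force: 0.0
```

Run:
```python
from h import *
go(571,354.5,41)
print(r.get_state()["joints"])
```

```text
t 1.3 tcp [0.5708 0.3545 0.14  ] [ 1.7997e+02  3.0000e-02 -1.0197e+02] w 0.0875 | shift [ 0.1 -0.2 99. ] rot [0.0005 0.0006 0.0006]
[ 4.84066175e+01  2.37476930e+01 -6.17604275e+00 -4.40277926e-02
 -6.00613642e+01 -6.03523611e+01]
```

Call:
carry_out([
  [1,[0,0,25],[0,0,0]],
  [1,[0,0,50],[0,0,0]],
  [1,[0,0,75],[0,0,0]],
  [0.6,[0,0,92],[0,0,0]],
  [0.4,[0,0,99],[0,0,0]],
  [0.3,[0,0,99],[0,0,0]],
  [0.25,[0,0,99],[0,0,0]],
  [0.2,[0,0,99],[0,0,0]],
  [0.1,[0,0,99],[0,0,0]],
  [0,[0,0,99],[0,0,0]],
  [0,[0,0,99],[0,0,0]],
  [0,[0,0,99],[0,0,0]],
], squeeze=20)

```text
time_s: 2.5
tcp_pos: [0.571, 0.3551, 0.0418]
eef_rot: [-180.0, 0.1, -102.0]
contact_force: [-0.4, 0.3, 0.1]
gripper_width: 0.0211
gripper_force: 0.0
```

Call:
carry_out([
  [0,[0,0,0],[0,0,0]],
  [0,[0,0,0],[0,0,0]],
  [0,[0,0,0],[0,0,0]],
  [0,[0,0,0],[0,0,0]],
  [0,[0,0,0],[0,0,0]],
], squeeze=25)

```text
time_s: 3.0
tcp_pos: [0.571, 0.3552, 0.0417]
eef_rot: [-180.0, 0.1, -102.0]
contact_force: [-0.1, -1.1, 2.7]
gripper_width: 0.0171
gripper_force: 25.0
```

Call:
carry_out([
  [0,[0,0,-4],[0,0,0]],
  [0,[0,0,-10],[0,0,0]],
  [0,[0,0,-18],[0,0,0]],
  [0,[0,0,-28],[0,0,0]],
  [0,[0,0,-42],[0,0,0]],
  [0,[0,0,-58],[0,0,0]],
  [0,[0,0,-74],[0,0,0]],
  [0,[0,0,-90],[0,0,0]],
  [0,[0,0,-100],[0,0,0]],
  [0,[0,0,-105],[0,0,0]],
  [0,[0,0,-105],[0,0,0]],
])

```text
time_s: 4.1
tcp_pos: [0.571, 0.3553, 0.1475]
eef_rot: [-180.0, 0.1, -102.0]
contact_force: [0.8, -0.2, -1.0]
gripper_width: 0.017
gripper_force: 25.0
```

Run:
```python
from h import *
p,d=r.capture("scene");cv2.imwrite("pics/s1.png",cv2.resize(p[80:240,180:430,::-1],(800,512)))
a=np.radians(79)
for y in(35,-35):
    X=626.1+y*np.cos(a);Y=-97.4+y*np.sin(a);print(X,Y);go(X,Y,115,-101)
```

```text
632.7783148381791 -63.04304857933177
t 4.15 tcp [0.5707 0.355  0.1466] [-1.8000e+02  9.0000e-02 -1.0198e+02] w 0.017 | shift [ 396.1 -147.5   31. ] rot [-0.      0.0015 -0.0171]
619.421685161821 -131.75695142066826
t 4.15 tcp [0.5707 0.355  0.1466] [-1.8000e+02  9.0000e-02 -1.0198e+02] w 0.017 | shift [ 466.1 -148.7   30.9] rot [-0.      0.0015 -0.0171]
```

View pics/s1.png

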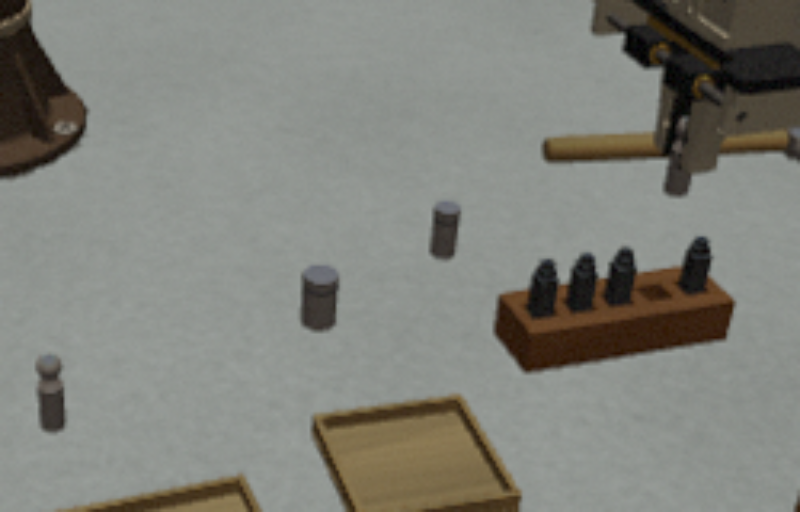

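The dome is held upright at about (678,170) in the crop. All four stamps stand undisturbed and its socket at (657,290) is empty. I'll carry it to the long tray.

Call:
carry_out([
  [0,[10,-4,0],[0,0,0]],
  [0,[35,-13,0],[0,0,0]],
  [0,[75,-28,0],[0,0,0]],
  [0,[115,-43,0],[0,0,0]],
  [0,[155,-58,0],[0,0,0]],
  [0,[195,-73,5],[0,0,0]],
  [0,[235,-88,10],[0,0,0]],
  [0,[275,-102,15],[0,0,0]],
  [0,[315,-117,20],[0,0,0]],
  [0,[350,-130,25],[0,0.001,-0.01]],
  [0,[380,-141,30],[0,0.0015,-0.017]],
  [0,[396,-147.5,31],[0,0.0015,-0.017]],
])

```text
time_s: 5.35
tcp_pos: [0.6318, -0.066, 0.1135]
eef_rot: [179.9, -0.1, -101.1]
contact_force: [0.1, 0.9, -1.2]
gripper_width: 0.0168
gripper_force: 25.0
```

Call:
carry_out([
  [0,[0,0,0],[0,0,0]],
  [0,[0,0,0],[0,0,0]],
])

```text
time_s: 5.55
tcp_pos: [0.6327, -0.0632, 0.1147]
eef_rot: [180.0, -0.0, -101.1]
contact_force: [-0.3, 0.8, -1.7]
gripper_width: 0.0167
gripper_force: 25.0
```

Run:
```python
from h import *
go(632.8,-63,31,-101)
```

```text
t 5.55 tcp [ 0.6327 -0.0632  0.1147] [ 1.7997e+02 -2.0000e-02 -1.0106e+02] w 0.0167 | shift [-0.3 -0.1 83.7] rot [ 0.0006 -0.0004 -0.001 ]
```

Call:
carry_out([
  [0,[0,0,8],[0,0,0]],
  [0,[0,0,24],[0,0,0]],
  [0,[0,0,42],[0,0,0]],
  [0,[0,0,58],[0,0,0]],
  [0,[0,0,70],[0,0,0]],
  [0,[0,0,77],[0,0,0]],
  [0,[0,0,80],[0,0,0]],
  [0,[0,0,81.5],[0,0,0]],
  [0,[0,0,83],[0,0,0]],
  [0,[0,0,83],[0,0,0]],
])

```text
time_s: 6.55
tcp_pos: [0.6333, -0.0629, 0.0325]
eef_rot: [-179.9, 0.0, -101.0]
contact_force: [-0.0, -0.6, -0.9]
gripper_width: 0.017
gripper_force: 25.0
```

Call:
carry_out([
  [0,[0,0,0.7],[0,0,0]],
  [0,[0,0,1.4],[0,0,0]],
  [0,[0,0,2],[0,0,0]],
  [0,[0,0,2],[0,0,0]],
])

```text
time_s: 6.95
tcp_pos: [0.6333, -0.063, 0.0306]
eef_rot: [-180.0, -0.0, -101.0]
contact_force: [-1.2, -0.1, 3.8]
gripper_width: 0.017
gripper_force: 25.0
```

Call:
carry_out([
  [0.2,[0,0,0],[0,0,0]],
  [0.25,[0,0,0],[0,0,0]],
  [0.3,[0,0,0],[0,0,0]],
  [0.4,[0,0,0],[0,0,0]],
  [0.45,[0,0,0],[0,0,0]],
  [0.45,[0,0,-3],[0,0,0]],
  [0.45,[0,0,-10],[0,0,0]],
  [0.45,[0,0,-25],[0,0,0]],
  [0.6,[0,0,-45],[0,0,0]],
  [0.8,[0,0,-65],[0,0,0]],
  [1,[0,0,-85],[0,0,0]],
  [1,[0,0,-90],[0,0,0]],
])

```text
time_s: 8.15
tcp_pos: [0.6345, -0.0628, 0.1233]
eef_rot: [-179.7, 0.1, -101.0]
contact_force: [1.0, -0.1, 0.4]
gripper_width: 0.0661
gripper_force: 0.0
```

Run:
```python
from h import *
np.set_printoptions(precision=4,suppress=True)
p,d=r.capture("scene");W=cloud("scene",d);u,v=map(int,proj("scene",[.633,-.063,.035]))
q=W[v-18:v+18,u-9:u+9].reshape(-1,3);q=q[(q[:,2]>.025)&(q[:,2]<.08)];print(q.min(0),q.max(0),np.median(q,0))
go(474,-100,85,-102)
```

```text
[ 0.626  -0.0734  0.0251] [ 0.6426 -0.0571  0.0645] [ 0.6371 -0.0673  0.0445]
t 8.2 tcp [ 0.6343 -0.0628  0.1228] [-179.77    0.06 -100.98] w 0.0695 | shift [ 67.1 150.4  37.2] rot [-0.0041  0.001   0.0177]
```

Call:
carry_out([
  [1,[15,35,0],[0,0,0.004]],
  [1,[32,72,0],[0,0,0.008]],
  [1,[49,110,0],[0,0,0.012]],
  [1,[62,138,5],[-0.004,0.001,0.018]],
  [1,[67,150.4,15],[-0.004,0.001,0.018]],
  [1,[67,150.4,30],[-0.004,0.001,0.018]],
  [1,[67,150.4,37],[-0.004,0.001,0.018]],
  [1,[67,150.4,37],[-0.004,0.001,0.018]],
])

```text
time_s: 9.0
tcp_pos: [0.4719, -0.1001, 0.082]
eef_rot: [179.7, -0.1, -102.0]
contact_force: [0.6, 1.0, 0.6]
gripper_width: 0.0876
gripper_force: 0.0
```

Run:
```python
from h import *
go(474,-99.7,20,-102)
```

```text
t 9.0 tcp [ 0.4719 -0.1001  0.082 ] [ 1.7965e+02 -1.2000e-01 -1.0204e+02] w 0.0876 | shift [-1.  -2.4 61.9] rot [ 0.006  -0.002  -0.0007]
```

Call:
carry_out([
  [1,[0,-1,20],[0,0,0]],
  [0.8,[0,-1,40],[0,0,0]],
  [0.6,[0,-1,56],[0,0,0]],
  [0.4,[0,-1,62],[0,0,0]],
  [0.3,[0,-1,62],[0,0,0]],
  [0.3,[0,-1,62],[0,0,0]],
  [0.25,[0,-1,62],[0,0,0]],
  [0.2,[0,-1,62],[0,0,0]],
  [0.1,[0,-1,62],[0,0,0]],
  [0,[0,-1,62],[0,0,0]],
  [0,[0,-1,62],[0,0,0]],
  [0,[0,-1,62],[0,0,0]],
])

```text
time_s: 10.2
tcp_pos: [0.4735, -0.1002, 0.0213]
eef_rot: [179.8, -0.1, -102.0]
contact_force: [-1.3, 0.5, 3.4]
gripper_width: 0.0172
gripper_force: 25.0
```

Call:
carry_out([
  [0,[0,0,0],[0,0,0]],
  [0,[0,0,0],[0,0,0]],
  [0,[0,0,0],[0,0,0]],
  [0,[0,0,0],[0,0,0]],
  [0,[0,0,0],[0,0,0]],
])

```text
time_s: 10.7
tcp_pos: [0.4735, -0.1002, 0.0213]
eef_rot: [179.8, -0.1, -102.0]
contact_force: [-0.5, 0.9, 5.3]
gripper_width: 0.0175
gripper_force: 25.0
```

Run:
```python
from h import *
go(619.4,-131.8,107,-101)
```

```text
t 10.7 tcp [ 0.4735 -0.1002  0.0213] [ 1.7980e+02 -7.0000e-02 -1.0202e+02] w 0.0175 | shift [   0.6 -149.   -86.2] rot [ 0.0034 -0.0012 -0.0178]
```

Call:
carry_out([
  [0,[0,0,-5],[0,0,0]],
  [0,[0,0,-20],[0,0,0]],
  [0,[0,0,-40],[0,0,0]],
  [0,[0,0,-60],[0,0,0]],
  [0,[0,-8,-78],[0,0,0]],
  [0,[0,-30,-86],[0,0,0]],
  [0,[0,-60,-86],[0,0,-0.005]],
  [0,[0,-90,-86],[0,0,-0.01]],
  [0,[0,-118,-86],[0,0,-0.018]],
  [0,[0.6,-140,-86],[0.003,-0.001,-0.018]],
  [0,[0.6,-149,-86],[0.003,-0.001,-0.018]],
  [0,[0.6,-149,-86],[0.003,-0.001,-0.018]],
])

```text
time_s: 11.9
tcp_pos: [0.6194, -0.132, 0.1057]
eef_rot: [179.9, -0.0, -101.0]
contact_force: [-1.5, -0.9, -1.8]
gripper_width: 0.0174
gripper_force: 25.0
```

Run:
```python
from h import *
go(619.4,-131.8,26.3,-101)
```

```text
t 11.9 tcp [ 0.6194 -0.132   0.1057] [ 1.7987e+02 -2.0000e-02 -1.0103e+02] w 0.0174 | shift [-0.2 -0.2 79.4] rot [ 0.0022 -0.0004 -0.0006]
```

Call:
carry_out([
  [0,[0,0,8],[0,0,0]],
  [0,[0,0,24],[0,0,0]],
  [0,[0,0,42],[0,0,0]],
  [0,[0,0,58],[0,0,0]],
  [0,[0,0,69],[0,0,0]],
  [0,[0,0,75],[0,0,0]],
  [0,[0,0,77],[0,0,0]],
  [0,[0,0,78],[0,0,0]],
  [0,[0,0,79],[0,0,0]],
  [0,[0,0,79.5],[0,0,0]],
  [0,[0,0,79.5],[0,0,0]],
])

```text
time_s: 13.0
tcp_pos: [0.6194, -0.1319, 0.0273]
eef_rot: [180.0, -0.0, -101.0]
contact_force: [-0.6, 0.9, -1.4]
gripper_width: 0.0172
gripper_force: 25.0
```

Call:
carry_out([
  [0,[0,0,0.7],[0,0,0]],
  [0,[0,0,1.3],[0,0,0]],
  [0,[0,0,1.3],[0,0,0]],
])

```text
time_s: 13.3
tcp_pos: [0.6195, -0.1319, 0.0264]
eef_rot: [180.0, -0.0, -101.0]
contact_force: [-1.8, 1.1, 4.6]
gripper_width: 0.0171
gripper_force: 25.0
```

Call:
carry_out([
  [0.2,[0,0,0],[0,0,0]],
  [0.25,[0,0,0],[0,0,0]],
  [0.3,[0,0,0],[0,0,0]],
  [0.4,[0,0,0],[0,0,0]],
  [0.45,[0,0,0],[0,0,0]],
  [0.45,[0,0,-3],[0,0,0]],
  [0.45,[0,0,-10],[0,0,0]],
  [0.45,[0,0,-25],[0,0,0]],
  [0.6,[0,0,-45],[0,0,0]],
  [0.8,[0,0,-65],[0,0,0]],
  [1,[0,0,-85],[0,0,0]],
  [1,[0,0,-90],[0,0,0]],
])

```text
time_s: 14.5
tcp_pos: [0.6208, -0.1319, 0.1189]
eef_rot: [-179.8, 0.0, -101.0]
contact_force: [-0.3, 0.2, 0.4]
gripper_width: 0.0654
gripper_force: 0.0
```

Run:
```python
from h import *
np.set_printoptions(precision=4,suppress=True)
p,d=r.capture("scene");W=cloud("scene",d)
for P in([.633,-.063,.035],[.6195,-.132,.035]):
    u,v=map(int,proj("scene",P))
    q=W[v-18:v+18,u-9:u+9].reshape(-1,3);q=q[(q[:,2]>.025)&(q[:,2]<.08)];print(q.min(0),q.max(0),np.median(q,0))
go(446.5,131.3,85,-104)
```

```text
[ 0.6259 -0.0741  0.0258] [ 0.6425 -0.0565  0.0648] [ 0.6375 -0.0671  0.0444]
[ 0.6122 -0.1422  0.0252] [ 0.6288 -0.1246  0.0648] [ 0.6237 -0.1355  0.0441]
t 14.55 tcp [ 0.6205 -0.1319  0.1184] [-179.82    0.03 -100.98] w 0.0699 | shift [-225.2  221.1   32.9] rot [-0.0031  0.0006  0.0527]
```

Call:
carry_out([
  [1,[-25,25,0],[0,0,0]],
  [1,[-58,57,0],[0,0,0.01]],
  [1,[-90,89,0],[0,0,0.02]],
  [1,[-122,120,0],[0,0,0.03]],
  [1,[-154,151,0],[0,0,0.04]],
  [1,[-186,183,5],[-0.003,0,0.053]],
  [1,[-210,206,15],[-0.003,0,0.053]],
  [1,[-225,221,25],[-0.003,0,0.053]],
  [1,[-225,221,33],[-0.003,0,0.053]],
  [1,[-225,221,33],[-0.003,0,0.053]],
  [1,[-225,221,33],[-0.003,0,0.053]],
])

```text
time_s: 15.65
tcp_pos: [0.4453, 0.1307, 0.0826]
eef_rot: [179.8, -0.1, -104.0]
contact_force: [-0.8, 1.0, -0.6]
gripper_width: 0.0879
gripper_force: 0.0
```

Run:
```python
from h import *
go(446.5,131.3,18,-104)
```

```text
t 15.65 tcp [0.4453 0.1307 0.0826] [ 1.7976e+02 -6.0000e-02 -1.0405e+02] w 0.0879 | shift [-0.9 -1.3 64.6] rot [ 0.0043 -0.0011 -0.0009]
```

Call:
carry_out([
  [1,[-0.5,-1,20],[0,0,0]],
  [0.9,[-0.5,-1,42],[0,0,0]],
  [0.7,[-0.5,-1,58],[0,0,0]],
  [0.5,[-0.5,-1,64],[0,0,0]],
  [0.4,[-0.5,-1,64],[0,0,0]],
  [0.38,[-0.5,-1,64],[0,0,0]],
  [0.34,[-0.5,-1,64],[0,0,0]],
  [0.3,[-0.5,-1,64],[0,0,0]],
  [0.2,[-0.5,-1,64],[0,0,0]],
  [0,[-0.5,-1,64],[0,0,0]],
  [0,[-0.5,-1,64],[0,0,0]],
  [0,[-0.5,-1,64],[0,0,0]],
], squeeze=35)

```text
time_s: 16.85
tcp_pos: [0.4465, 0.1317, 0.0193]
eef_rot: [179.8, 0.0, -104.0]
contact_force: [0.1, -1.2, 6.4]
gripper_width: 0.0276
gripper_force: 35.0
```

Call:
carry_out([
  [0,[0,0,0],[0,0,0]],
  [0,[0,0,0],[0,0,0]],
  [0,[0,0,0],[0,0,0]],
])

```text
time_s: 17.15
tcp_pos: [0.4464, 0.1317, 0.0193]
eef_rot: [179.8, 0.0, -104.0]
contact_force: [-0.7, -0.2, 6.0]
gripper_width: 0.0271
gripper_force: 35.0
```

Run:
```python
from h import *
a=np.radians(75.6)
for k in(-25,25):
    x=629.7+k*np.cos(a);y=95.5+k*np.sin(a);print(x,y);go(x,y,105,-104)
```

```text
623.4827528208787 71.28542097178422
t 17.15 tcp [0.4464 0.1317 0.0193] [ 1.7982e+02  1.0000e-02 -1.0402e+02] w 0.0271 | shift [  15.7 -186.1  -86.3] rot [ 0.0032  0.0003 -0.0003]
635.9172471791214 119.71457902821578
t 17.15 tcp [0.4464 0.1317 0.0193] [ 1.7982e+02  1.0000e-02 -1.0402e+02] w 0.0271 | shift [ -34.3 -186.5  -86.3] rot [ 0.0032  0.0003 -0.0003]
```

Placing disc_a at the k=-25 spot. TCP to foot is 19.3 mm.

Call:
carry_out([
  [0,[0,0,-5],[0,0,0]],
  [0,[0,0,-20],[0,0,0]],
  [0,[0,0,-40],[0,0,0]],
  [0,[0,-4,-60],[0,0,0]],
  [0,[1,-18,-78],[0,0,0]],
  [0,[4,-48,-86],[0,0,0]],
  [0,[7,-82,-86],[0,0,0]],
  [0,[10,-116,-86],[0,0,0]],
  [0,[13,-148,-86],[0,0,0]],
  [0,[15,-174,-86],[0.003,0,0]],
  [0,[16,-186,-86],[0.003,0,0]],
  [0,[16,-186,-86],[0.003,0,0]],
])

```text
time_s: 18.35
tcp_pos: [0.6233, 0.0701, 0.1031]
eef_rot: [179.9, -0.1, -104.1]
contact_force: [-0.0, 0.1, -2.4]
gripper_width: 0.0271
gripper_force: 35.0
```

Run:
```python
from h import *
go(623.5,71.3,24.3,-104)
```

```text
t 18.35 tcp [0.6233 0.0701 0.1031] [ 1.7987e+02 -7.0000e-02 -1.0412e+02] w 0.0271 | shift [-1.3 -0.1 78.8] rot [ 0.0023 -0.0012 -0.0021]
```

Call:
carry_out([
  [0,[0,0,8],[0,0,0]],
  [0,[0,0,24],[0,0,0]],
  [0,[0,0,42],[0,0,0]],
  [0,[0,0,58],[0,0,0]],
  [0,[0,0,69],[0,0,0]],
  [0,[0,0,75],[0,0,0]],
  [0,[0,0,77],[0,0,0]],
  [0,[0,0,77.5],[0,0,0]],
  [0,[0,0,78],[0,0,0]],
  [0,[0,0,78.5],[0,0,0]],
  [0,[0,0,78.5],[0,0,0]],
])

```text
time_s: 19.45
tcp_pos: [0.6231, 0.0708, 0.026]
eef_rot: [180.0, 0.0, -104.0]
contact_force: [0.7, -0.0, -3.0]
gripper_width: 0.0272
gripper_force: 35.0
```

Call:
carry_out([
  [0,[0,0,0.8],[0,0,0]],
  [0,[0,0,1.5],[0,0,0]],
  [0,[0,0,2],[0,0,0]],
  [0,[0,0,2],[0,0,0]],
])

```text
time_s: 19.85
tcp_pos: [0.6231, 0.0707, 0.0244]
eef_rot: [180.0, -0.0, -104.0]
contact_force: [-2.5, -1.1, 4.9]
gripper_width: 0.0273
gripper_force: 35.0
```

Call:
carry_out([
  [0.32,[0,0,0],[0,0,0]],
  [0.36,[0,0,0],[0,0,0]],
  [0.4,[0,0,0],[0,0,0]],
  [0.5,[0,0,0],[0,0,0]],
  [0.55,[0,0,0],[0,0,0]],
  [0.55,[0,0,-3],[0,0,0]],
  [0.55,[0,0,-10],[0,0,0]],
  [0.55,[0,0,-25],[0,0,0]],
  [0.7,[0,0,-45],[0,0,0]],
  [0.8,[0,0,-65],[0,0,0]],
  [1,[0,0,-85],[0,0,0]],
  [1,[0,0,-90],[0,0,0]],
])

```text
time_s: 21.05
tcp_pos: [0.6245, 0.0712, 0.1168]
eef_rot: [-179.8, 0.1, -104.0]
contact_force: [0.4, 0.5, 0.0]
gripper_width: 0.075
gripper_force: 0.0
```

Run:
```python
from h import *
np.set_printoptions(precision=4,suppress=True)
p,d=r.capture("scene");W=cloud("scene",d)
for P in([.623,.071,.03],):
    u,v=map(int,proj("scene",P))
    q=W[v-18:v+18,u-9:u+9].reshape(-1,3);q=q[(q[:,2]>.02)&(q[:,2]<.08)];print(q.min(0),q.max(0),np.median(q,0))
go(405.5,277.8,80,-104)
```

```text
[0.6092 0.0554 0.0201] [0.6373 0.0831 0.0512] [0.6297 0.0654 0.0428]
t 21.1 tcp [0.6242 0.0712 0.1164] [-179.85    0.11 -104.02] w 0.0785 | shift [-147.4  262.4   36. ] rot [-0.0026  0.0019 -0.0003]
```

Call:
carry_out([
  [1,[-15,27,0],[0,0,0]],
  [1,[-36,64,0],[0,0,0]],
  [1,[-57,101,0],[0,0,0]],
  [1,[-78,138,0],[0,0,0]],
  [1,[-99,175,0],[0,0,0]],
  [1,[-120,212,0],[0,0,0]],
  [1,[-138,244,10],[-0.003,0.002,0]],
  [1,[-147,262,20],[-0.003,0.002,0]],
  [1,[-147,262,33],[-0.003,0.002,0]],
  [1,[-147,262,36],[-0.003,0.002,0]],
  [1,[-147,262,36],[-0.003,0.002,0]],
])

```text
time_s: 22.2
tcp_pos: [0.4041, 0.2763, 0.0771]
eef_rot: [179.7, -0.2, -104.0]
contact_force: [-0.5, 0.1, 0.6]
gripper_width: 0.0876
gripper_force: 0.0
```

Run:
```python
from h import *
go(405.5,277.8,18,-104)
```

```text
t 22.2 tcp [0.4041 0.2763 0.0771] [ 179.74   -0.23 -104.04] w 0.0876 | shift [-2.  -1.3 59.1] rot [ 0.0045 -0.0041 -0.0007]
```

Call:
carry_out([
  [1,[-1,-1,20],[0,0,0]],
  [0.8,[-1,-1,38],[0,0,0]],
  [0.6,[-1,-1,54],[0,0,0]],
  [0.4,[-1,-1,59],[0,0,0]],
  [0.35,[-1,-1,59],[0,0,0]],
  [0.32,[-1,-1,59],[0,0,0]],
  [0.28,[-1,-1,59],[0,0,0]],
  [0.24,[-1,-1,59],[0,0,0]],
  [0.15,[-1,-1,59],[0,0,0]],
  [0,[-1,-1,59],[0,0,0]],
  [0,[-1,-1,59],[0,0,0]],
  [0,[-1,-1,59],[0,0,0]],
], squeeze=30)

```text
time_s: 23.4
tcp_pos: [0.4055, 0.2777, 0.0191]
eef_rot: [179.8, -0.1, -104.0]
contact_force: [-0.9, -0.0, 4.6]
gripper_width: 0.0211
gripper_force: 30.0
```

Call:
carry_out([
  [0,[0,0,0],[0,0,0]],
  [0,[0,0,0],[0,0,0]],
  [0,[0,0,0],[0,0,0]],
])

```text
time_s: 23.7
tcp_pos: [0.4055, 0.2778, 0.0191]
eef_rot: [179.8, -0.1, -104.0]
contact_force: [-1.3, -0.3, 5.6]
gripper_width: 0.0212
gripper_force: 30.0
```

Run:
```python
from h import *
go(635.9,119.7,120,-104)
```

```text
t 23.7 tcp [0.4055 0.2778 0.0191] [ 1.7979e+02 -1.1000e-01 -1.0402e+02] w 0.0212 | shift [  97.7 -261.5 -101.7] rot [ 0.0036 -0.002  -0.0004]
```

Call:
carry_out([
  [0,[0,0,-6],[0,0,0]],
  [0,[0,0,-24],[0,0,0]],
  [0,[0,0,-46],[0,0,0]],
  [0,[4,-10,-70],[0,0,0]],
  [0,[14,-36,-90],[0,0,0]],
  [0,[28,-74,-101],[0,0,0]],
  [0,[43,-114,-101],[0,0,0]],
  [0,[58,-154,-101],[0,0,0]],
  [0,[73,-194,-101],[0,0,0]],
  [0,[87,-232,-101],[0,0,0]],
  [0,[95,-254,-101],[0.003,-0.002,0]],
  [0,[97.7,-261.5,-101],[0.003,-0.002,0]],
])

```text
time_s: 24.9
tcp_pos: [0.637, 0.1176, 0.1182]
eef_rot: [179.9, -0.1, -104.2]
contact_force: [-0.5, 0.5, -1.6]
gripper_width: 0.0213
gripper_force: 30.0
```

Call:
carry_out([
  [0,[0,0,0],[0,0,0]],
  [0,[0,0,0],[0,0,0]],
])

```text
time_s: 25.1
tcp_pos: [0.6349, 0.1198, 0.1187]
eef_rot: [179.9, -0.0, -104.0]
contact_force: [-0.1, 1.2, -1.4]
gripper_width: 0.0212
gripper_force: 30.0
```

Run:
```python
from h import *
go(635.9,119.7,24.1,-104)
```

```text
t 25.1 tcp [0.6349 0.1198 0.1187] [ 1.7990e+02 -4.0000e-02 -1.0404e+02] w 0.0212 | shift [-0.2 -1.2 94.6] rot [ 0.0018 -0.0007 -0.0007]
```

Call:
carry_out([
  [0,[0,0,8],[0,0,0]],
  [0,[0,0,26],[0,0,0]],
  [0,[0,0,46],[0,0,0]],
  [0,[0,0,64],[0,0,0]],
  [0,[0,0,80],[0,0,0]],
  [0,[0,0,89],[0,0,0]],
  [0,[0,0,92],[0,0,0]],
  [0,[0,0,93],[0,0,0]],
  [0,[0,0,94],[0,0,0]],
  [0,[0,0,94.5],[0,0,0]],
  [0,[0,0,94.5],[0,0,0]],
])

```text
time_s: 26.2
tcp_pos: [0.636, 0.1196, 0.0251]
eef_rot: [180.0, 0.0, -104.0]
contact_force: [-0.2, -0.3, -0.7]
gripper_width: 0.0213
gripper_force: 30.0
```

Call:
carry_out([
  [0,[0,0,0.7],[0,0,0]],
  [0,[0,0,1.4],[0,0,0]],
  [0,[0,0,1.4],[0,0,0]],
])

```text
time_s: 26.5
tcp_pos: [0.6361, 0.1196, 0.0241]
eef_rot: [180.0, 0.0, -104.0]
contact_force: [-2.1, -0.1, 5.2]
gripper_width: 0.0214
gripper_force: 30.0
```

Call:
carry_out([
  [0.25,[0,0,0],[0,0,0]],
  [0.3,[0,0,0],[0,0,0]],
  [0.35,[0,0,0],[0,0,0]],
  [0.45,[0,0,0],[0,0,0]],
  [0.5,[0,0,0],[0,0,0]],
  [0.5,[0,0,-3],[0,0,0]],
  [0.5,[0,0,-10],[0,0,0]],
  [0.5,[0,0,-25],[0,0,0]],
  [0.6,[0,0,-45],[0,0,0]],
  [0.7,[0,0,-65],[0,0,0]],
  [0.7,[0,0,-85],[0,0,0]],
  [0.7,[0,0,-95],[0,0,0]],
])

```text
time_s: 27.7
tcp_pos: [0.637, 0.1199, 0.1215]
eef_rot: [-179.9, 0.1, -104.0]
contact_force: [0.3, -0.4, 0.3]
gripper_width: 0.0608
gripper_force: 0.0
```

Run:
```python
from h import *
go(408.7,-299.9,60,-104)
```

```text
t 27.7 tcp [0.637  0.1199 0.1215] [-1.7986e+02  1.1000e-01 -1.0402e+02] w 0.0608 | shift [462.7 119.9  60.4] rot [-0.0025  0.0019 -0.0003]
```

Call:
carry_out([
  [0.7,[25,6,0],[0,0,0]],
  [0.7,[68,18,0],[0,0,0]],
  [0.7,[111,29,0],[0,0,0]],
  [0.7,[154,40,0],[0,0,0]],
  [0.7,[197,51,0],[0,0,0]],
  [0.7,[240,62,0],[0,0,0]],
  [0.7,[283,73,0],[0,0,0]],
  [0.7,[326,84,0],[0,0,0]],
  [0.7,[369,96,0],[0,0,0]],
  [0.7,[412,107,20],[0,0,0]],
  [0.7,[445,115,40],[0,0,0]],
  [0.7,[462.7,119.9,60],[-0.002,0.002,0]],
])

```text
time_s: 28.9
tcp_pos: [0.4059, -0.3023, 0.0584]
eef_rot: [179.9, -0.1, -104.2]
contact_force: [0.5, -0.9, -0.2]
gripper_width: 0.0611
gripper_force: 0.0
```

Call:
carry_out([
  [0.7,[0,0,0],[0,0,0]],
  [0.7,[0,0,0],[0,0,0]],
  [0.7,[0,0,0],[0,0,0]],
])

```text
time_s: 29.2
tcp_pos: [0.4083, -0.3001, 0.0594]
eef_rot: [179.9, -0.1, -104.0]
contact_force: [0.4, 0.7, 0.7]
gripper_width: 0.0613
gripper_force: 0.0
```

Run:
```python
from h import *
go(408.7,-299.9,3,-104)
```

```text
t 29.2 tcp [ 0.4083 -0.3001  0.0594] [ 1.7994e+02 -1.4000e-01 -1.0400e+02] w 0.0613 | shift [-0.4 -0.4 56.4] rot [ 0.0011 -0.0025  0.0001]
```

Call:
carry_out([
  [0.7,[0,0,15],[0,0,0]],
  [0.7,[0,0,32],[0,0,0]],
  [0.7,[0,0,46],[0,0,0]],
  [0.6,[0,0,53],[0,0,0]],
  [0.5,[0,0,56],[0,0,0]],
  [0.4,[0,0,56],[0,0,0]],
  [0.36,[0,0,56],[0,0,0]],
  [0.32,[0,0,56],[0,0,0]],
  [0.28,[0,0,56],[0,0,0]],
  [0.2,[0,0,56],[0,0,0]],
  [0.1,[0,0,56],[0,0,0]],
  [0.1,[0,0,56],[0,0,0]],
], squeeze=10)

```text
time_s: 30.4
tcp_pos: [0.4075, -0.3006, 0.0028]
eef_rot: [179.9, -0.1, -104.0]
contact_force: [0.6, 1.5, 4.8]
gripper_width: 0.0254
gripper_force: 10.0
```

Call:
carry_out([
  [0.1,[0,0,0],[0,0,0]],
  [0.1,[0,0,0],[0,0,0]],
  [0.1,[0,0,-5],[0,0,0]],
  [0.1,[0,0,-15],[0,0,0]],
  [0.1,[0,0,-30],[0,0,0]],
  [0.1,[0,0,-45],[0,0,0]],
  [0.1,[0,0,-55],[0,0,0]],
  [0.1,[0,0,-57],[0,0,0]],
  [0.1,[0,0,-57],[0,0,0]],
])

```text
time_s: 31.3
tcp_pos: [0.4073, -0.3003, 0.0597]
eef_rot: [179.9, -0.1, -104.0]
contact_force: [0.6, 0.8, -1.0]
gripper_width: 0.0255
gripper_force: 10.0
```

Run:
```python
from h import *
go(591.2,-322,60,-104)
```

```text
t 31.3 tcp [ 0.4073 -0.3003  0.0597] [ 1.7988e+02 -1.3000e-01 -1.0405e+02] w 0.0255 | shift [ -23.6 -183.7   -0.7] rot [ 0.002  -0.0022 -0.0008]
```

Call:
carry_out([
  [0.1,[-1,-10,0],[0,0,0]],
  [0.1,[-4,-32,0],[0,0,0]],
  [0.1,[-8,-62,0],[0,0,0]],
  [0.1,[-12,-92,0],[0,0,0]],
  [0.1,[-16,-122,0],[0,0,0]],
  [0.1,[-20,-152,0],[0,0,0]],
  [0.1,[-22.5,-175,0],[0,0,0]],
  [0.1,[-23.6,-183.7,0],[0.002,-0.002,0]],
  [0.1,[-23.6,-183.7,0],[0.002,-0.002,0]],
  [0.1,[-23.6,-183.7,10],[0.002,-0.002,0]],
  [0.1,[-23.6,-183.7,20],[0.002,-0.002,0]],
  [0.1,[-23.6,-183.7,20],[0.002,-0.002,0]],
])

```text
time_s: 32.5
tcp_pos: [0.5889, -0.3215, 0.0367]
eef_rot: [179.7, 0.0, -104.1]
contact_force: [-0.1, 0.2, -0.3]
gripper_width: 0.0255
gripper_force: 10.0
```

Run:
```python
from h import *
go(591.2,-322,8,-104)
```

```text
t 32.5 tcp [ 0.5889 -0.3215  0.0367] [ 1.7975e+02  1.0000e-02 -1.0408e+02] w 0.0255 | shift [-0.1 -2.5 28.6] rot [ 0.0044  0.0001 -0.0014]
```

Call:
carry_out([
  [0.1,[0,-1,6],[0,0,0]],
  [0.1,[0,-1,15],[0,0,0]],
  [0.1,[0,-1,22],[0,0,0]],
  [0.1,[0,-1,25],[0,0,0]],
  [0.1,[0,-1,26.5],[0,0,0]],
  [0.1,[0,-1,28],[0,0,0]],
  [0.1,[0,-1,28],[0,0,0]],
])

```text
time_s: 33.2
tcp_pos: [0.5921, -0.3223, 0.0108]
eef_rot: [180.0, -0.0, -104.0]
contact_force: [-0.0, -0.0, 0.0]
gripper_width: 0.0255
gripper_force: 10.0
```

Call:
carry_out([
  [0.1,[0,0,1.2],[0,0,0]],
  [0.1,[0,0,2.3],[0,0,0]],
  [0.1,[0,0,2.8],[0,0,0]],
  [0.1,[0,0,2.8],[0,0,0]],
])

```text
time_s: 33.6
tcp_pos: [0.592, -0.3223, 0.008]
eef_rot: [180.0, -0.0, -104.0]
contact_force: [-0.1, -0.9, 0.7]
gripper_width: 0.0255
gripper_force: 10.0
```

Call:
carry_out([
  [0.32,[0,0,0],[0,0,0]],
  [0.36,[0,0,0],[0,0,0]],
  [0.4,[0,0,0],[0,0,0]],
  [0.44,[0,0,0],[0,0,0]],
  [0.44,[0,0,0],[0,0,0]],
  [0.44,[0,0,-5],[0,0,0]],
  [0.44,[0,0,-15],[0,0,0]],
  [0.44,[0,0,-35],[0,0,0]],
  [0.44,[0,0,-65],[0,0,0]],
  [0.44,[0,0,-100],[0,0,0]],
  [0.44,[0,30,-120],[0,0,0]],
  [0.44,[0,60,-120],[0,0,0]],
])

```text
time_s: 34.8
tcp_pos: [0.5357, -0.3084, 0.1324]
eef_rot: [-179.7, -0.1, -104.0]
contact_force: [-0.5, -0.8, -0.3]
gripper_width: 0.0385
gripper_force: 0.0
```

Call:
carry_out([
  [0.44,[0,40,0],[0,0,0]],
  [0.44,[0,80,0],[0,0,0]],
  [0.44,[0,100,0],[0,0,0]],
  [0.44,[0,100,0],[0,0,0]],
  [0.44,[0,100,0],[0,0,0]],
])

```text
time_s: 35.3
tcp_pos: [0.4376, -0.2837, 0.1295]
eef_rot: [-179.9, -0.0, -104.0]
contact_force: [0.1, -0.4, 0.1]
gripper_width: 0.0384
gripper_force: 0.0
```

Run:
```python
from h import *
p,d=r.capture("scene");cv2.imwrite("pics/s2.png",cv2.resize(p[100:350,50:440,::-1],(800,513)))
W=cloud("scene",d)
np.set_printoptions(precision=4,suppress=True)
for P in([.633,-.063,.035],[.6195,-.132,.035],[.623,.071,.03],[.636,.12,.03]):
    u,v=map(int,proj("scene",P));q=W[v-18:v+18,u-7:u+8].reshape(-1,3);q=q[(q[:,2]>.022)&(q[:,2]<.08)];print(q.min(0),q.max(0))
```

```text
[ 0.6267 -0.0736  0.0224] [ 0.6416 -0.0567  0.065 ]
[ 0.6118 -0.1423  0.0224] [ 0.6285 -0.1249  0.0644]
[0.6084 0.0555 0.0225] [0.637  0.0824 0.0519]
[0.6258 0.1077 0.0222] [0.6481 0.1304 0.0507]
```

View pics/s2.png

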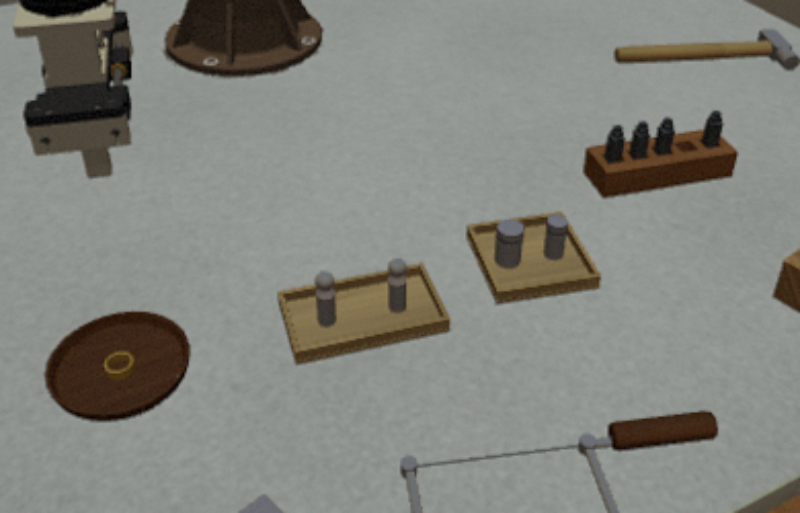

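The picture shows the domes upright in the long tray at (325,300) and (397,287), and the discs upright in the square tray at (509,245) and (556,237). The ring lies flat in the dish at (119,363). The stamps are in place and the gripper is clear.

```bash
python3 -c "
from plant import r
print(r.close_job())"
```

```text
the job is handed in; nothing more can be done
None
```

I handed the job in at about 35 s of robot time: both doming punches stand in the long tray, both disc-cutter punches stand in the square tray, the ring lies flat in the dish, and the stamps are undisturbed in the last picture; the hand-in returned no verdict.

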